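# Empty water-bath balls from a tilting basin past a sorting card

### The job

Take the sorting card from its rack, stand it slantwise across the tilting basin so that it blocks most of the way to the pouring edge and leads the balls to a gap at the side where the open tub waits below, and press the basin down with the card so that all four bath balls roll out through the gap into the tub; keep the card in the basin until they are all in. Then let the basin swing back and stand the card in its rack again. Do not touch the balls with the gripper, keep both jars standing in the basin, and leave the other things on the bench where they are.

Things in the scene. Friction and masses are not known exactly. Their poses are not given: they have to be found in the camera images.
- card_grip (a point): centre of the grey grip bar of the sorting card. The card: white plate 190 long x 6 thick x 90 mm high with a grip bar 70 long x 14 thick x 30 mm high standing centred on its top edge; about 140 g. This point is 105 mm above the card's lower edge, mid-length, mid-thickness. x along the card's length, y through its thickness, z up. The card is the same both ways round. It starts standing in the rack's slot.
- card: the same sorting card; origin at the centre of its lower edge, same axes. Slanted 30 degrees or more to the pouring edge it leads the balls along it once the basin is tilted about 0.2 rad.
- slot (a point): the card rack: black fixed stand with a slot; this point is the centre of the slot's floor, 6 mm above the bench. x along the slot, y across it, z up. Slot 16 mm wide between two plates 6 mm thick, 130 mm long, rising 50 mm above the slot floor, open at the ends and top. The base plate is 170 x 70 mm. The rack stands on the left or the right of the basin.
- pivot (a point): middle of the basin's hinge axis, 135 mm above the bench, on the fixed cradle. x is horizontal and points the way the basin pours, y is along the hinge axis, z up. The cradle's two upright cheeks stand 138 mm either side, to about the same height.
- basin (a joint): tilt of the steel basin about the hinge axis, rad: 0 at rest (its floor is level to within about 0.01 rad, and the balls lie still), growing as the pouring edge goes down, stop at 0.42. A spring returns it to 0: pressing about 80 mm in front of the hinge takes some 5 to 10 N.
- lip (a point): middle of the basin's pouring edge, on the floor's upper surface; moves with the basin. x out of the basin along the floor, y along the edge, z normal to the floor. The basin is an oblong steel pan: flat inner floor 235 mm wide (y) by 220 mm (x, from this edge back to the back wall), side and back walls 4 mm thick and 45 mm high, no wall and no lip at the pouring edge. The hinge axis lies in the floor's upper surface, 130 mm behind this edge.
- tub_in (a point): centre of the inner floor of the open white tub that receives the balls, 4 mm above the bench; fixed. Inside 170 mm (x, the pour direction) x 130 mm (y), walls 4 mm thick, rim 80 mm above the bench. It stands below the pouring edge at the left or the right half, the near wall tucked just under the edge; its axes are parallel to the pivot's.
- tubeblock: block of capped sample tubes, 178 x 128 mm, 80 mm tall, fixed, below the other half of the pouring edge; no ball may go there. Origin at the centre of its underside.
- ball0_center (a point): glossy white hollow hard-plastic ball, 44 mm across, 25 g, rolls and slips easily (friction about 0.2); this point is its centre. It starts at rest, loose in the back half of the basin; it begins to roll once the basin is tilted about 0.05 rad.
- ball1_center (a point): glossy white hollow hard-plastic ball, 44 mm across, 25 g, rolls and slips easily (friction about 0.2); this point is its centre. It starts at rest, loose in the back half of the basin; it begins to roll once the basin is tilted about 0.05 rad.
- ball2_center (a point): glossy white hollow hard-plastic ball, 44 mm across, 25 g, rolls and slips easily (friction about 0.2); this point is its centre. It starts at rest, loose in the back half of the basin; it begins to roll once the basin is tilted about 0.05 rad.
- ball3_center (a point): glossy white hollow hard-plastic ball, 44 mm across, 25 g, rolls and slips easily (friction about 0.2); this point is its centre. It starts at rest, loose in the back half of the basin; it begins to roll once the basin is tilted about 0.05 rad.
- jar0_mid (a point): small capped round jar, 44 mm across, 60 mm tall, about 90 g, standing in a back corner of the basin, touching or nearly touching the back wall; this point is its centre, z along its axis. Must stay standing there.
- jar1_mid (a point): small capped round jar, 44 mm across, 60 mm tall, about 90 g, standing in a back corner of the basin, touching or nearly touching the back wall; this point is its centre, z along its axis. Must stay standing there.
- glovebox: glove carton 200 x 120 mm, 70 mm tall with a blue tuft to 80 mm, fixed, on the side of the basin where the rack is not; origin at the centre of its underside.
- washbottle: clear bottle, 64 mm across, 170 mm tall. A bystander, loose on the bench; origin at the centre of its underside.
- beaker: glass beaker, 76 mm across, 90 mm tall. A bystander, loose on the bench; origin at the centre of its underside.
- reagent: amber bottle, 60 mm across, 120 mm tall. A bystander, loose on the bench; origin at the centre of its underside.
- jug: white wide-mouthed jar, 68 mm across, 110 mm tall. A bystander, loose on the bench; origin at the centre of its underside.
There are look-alikes about, which are no part of the job. There is more than one size of the card; the job needs the largest.

How it is judged:
On the way, in this order (a step that is already met when the one before it is completed fails the run):
1. the card stands in the basin, across it rather than along it, while all four balls are still in the basin (contact force between card and basin above 0.3 N and x of each of ball0_center, ball1_center, ball2_center, ball3_center in the frame of lip below 0 m and x of card_grip in the frame of lip between -0.2 and 0.03 m and y of card_grip in the frame of lip between -0.1 and 0.1 m and z of card_grip in the frame of lip between 0.06 and 0.125 m and angle between the x axis of card_grip and the y axis of lip, either way round below 0.95 rad), for 0.1 s.
2. all four balls are in the tub while the card is still in the basin, across it (x of ball0_center in the frame of tub_in between -0.085 and 0.085 m and y of ball0_center in the frame of tub_in between -0.065 and 0.065 m and z of ball0_center in the frame of tub_in between 0 and 0.075 m and x of ball1_center in the frame of tub_in between -0.085 and 0.085 m and y of ball1_center in the frame of tub_in between -0.065 and 0.065 m and z of ball1_center in the frame of tub_in between 0 and 0.075 m and x of ball2_center in the frame of tub_in between -0.085 and 0.085 m and y of ball2_center in the frame of tub_in between -0.065 and 0.065 m and z of ball2_center in the frame of tub_in between 0 and 0.075 m and x of ball3_center in the frame of tub_in between -0.085 and 0.085 m and y of ball3_center in the frame of tub_in between -0.065 and 0.065 m and z of ball3_center in the frame of tub_in between 0 and 0.075 m and x of card_grip in the frame of lip between -0.2 and 0.03 m and y of card_grip in the frame of lip between -0.1 and 0.1 m and z of card_grip in the frame of lip between 0.06 and 0.125 m and angle between the x axis of card_grip and the y axis of lip, either way round below 0.95 rad), for 0.1 s.
At the end, for the whole second after the job is handed in: All four balls lie inside the tub; the basin has swung back (tilt under 0.04 rad); the card stands at rest in the rack's slot, down on its floor (grip bar centre 90 to 115 mm above the slot floor), within 50 mm of the slot's middle along it; both jars stand in the basin (leaning less than 0.5 rad) (x of ball0_center in the frame of tub_in between -0.085 and 0.085 m and y of ball0_center in the frame of tub_in between -0.065 and 0.065 m and z of ball0_center in the frame of tub_in between 0 and 0.075 m and x of ball1_center in the frame of tub_in between -0.085 and 0.085 m and y of ball1_center in the frame of tub_in between -0.065 and 0.065 m and z of ball1_center in the frame of tub_in between 0 and 0.075 m and x of ball2_center in the frame of tub_in between -0.085 and 0.085 m and y of ball2_center in the frame of tub_in between -0.065 and 0.065 m and z of ball2_center in the frame of tub_in between 0 and 0.075 m and x of ball3_center in the frame of tub_in between -0.085 and 0.085 m and y of ball3_center in the frame of tub_in between -0.065 and 0.065 m and z of ball3_center in the frame of tub_in between 0 and 0.075 m and value of joint basin below 0.04 rad and x of card_grip in the frame of slot between -0.05 and 0.05 m and y of card_grip in the frame of slot between -0.03 and 0.03 m and z of card_grip in the frame of slot between 0.09 and 0.115 m and angle between the x axis of card_grip and the x axis of slot, either way round below 0.3 rad and linear speed of card below 0.02 m/s and angle between each of jar0_mid, jar1_mid's own z axis and vertical below 0.5 rad and x of jar0_mid in the frame of lip between -0.22 and 0 m and z of each of jar0_mid, jar1_mid in the frame of lip above 0 m and x of jar1_mid in the frame of lip between -0.22 and 0 m); the robot touches nothing.
It fails at once if a ball is touched by the gripper (contact force between the fingers and ball0 above 0.3 N or contact force between the fingers and ball1 above 0.3 N or contact force between the fingers and ball2 above 0.3 N or contact force between the fingers and ball3 above 0.3 N).
It fails at once if a jar falls over or leaves the basin (angle between any of jar0_mid, jar1_mid's own z axis and vertical above 0.7 rad or height (world z) of any of jar0_mid, jar1_mid below 0.1 m).
It fails at once if a bystander on the bench is moved more than 30 mm (distance of any of washbottle, beaker, reagent, jug from where it was at the start of the episode above 0.03 m).
It also fails if it takes over 72 s, if anything falls off the work surface, if the arm or the gripper's body presses on something with over 40 N, if the wrist force passes 120 N, or if a joint passes its speed limit or range.

### The arm

A 6-joint arm with a two-finger parallel gripper is mounted at the origin on the work surface. World frame = base frame: x ahead of the robot, y to its left, z up, the work surface at z = 0. Lengths are in m, angles in rad, forces in N, time in s.
With the tool pointing down it reaches from about 0.35 to 1 m from the base axis. Payload 7.1 kg.
Tool frame: the origin (TCP) lies at the very end of the fingers, on their centre line; the grasp point (between the pads) lies 19 mm behind it; y points along the fingers, x is the direction in which the jaws open and shut, and the axes are right-handed (so a half turn about y gives the same grasp; the last joint's range is limited). The gripper opens to 85 mm and grips with 20 to 120 N. Pads are 22 mm wide; open, the fingers measure 114 mm over their backs; the gripper's body (76 mm by 85 mm) begins 54 mm behind the grasp point. The pads swing forward as they close: fully open they stand 13 mm farther back than shut.
Start: joints at [1.25, 0.423, 1.63, -0, 1.089, -0.019], TCP at [0.186, 0.597, 0.231] pointing down, gripper open.
Joint ranges: [-3, 3], [-0.9, 2.11], [0.09, 2.58], [-1.31, 4.45], [0.11, 2.69], [-2.54, 2.54]. Speed limits (rad/s): [2.39, 2.39, 3.01, 3.14, 3.14, 3.14].

### API

Orientations are given as a unit quaternion [x, y, z, w].
In Python, from bench import ctrl, imaging, workorder gives the robot as it stands. The module is installed in compiled form; this text tells all that it offers.
- The arm moves only by the tool apply_moves, never from a script. Its argument "deltas" is a list of rows, each a list of 7 numbers: the shift along the tool's x, y, z in mm, then the turn, a rotation vector about the tool's x, y, z in rad, then the gripper command: -1 is fully open, 1 is shut, values between are in proportion. In form: [[dx, dy, dz, wx, wy, wz, fingers], ...]. A call has 1 to 5 rows; each row is the pose to reach, as a shift and turn from the pose commanded when the call began, along the tool's axes at that moment; what a row does not reach only later rows make up. A row lasts 1/10 s, in which the tool goes at most 50 mm and 8.59 degrees, less where a joint would pass 70% of its speed; a pose out of reach is approached as far as the arm can. A call with a gripper value outside its range is refused whole. The fingers move at their own pace and stop on an object; "newtons" is the grip in N (left out, the last holds). Time passes only in rows, so rows that repeat a pose let the fingers close. It gives the time, the measured TCP pose, the force and the opening at its end, in the units of the state.
- ctrl.sense(): the state, without advancing time (a new reading comes with each control period).
- imaging.get_image(name): name is "side" or "top"; returns the picture (400x640x3 uint8, red, green, blue); there is no depth.
- imaging.get_calibration(name): a dict with "mtx" (3x3 intrinsics, pixels), "rvec" (rotation vector, rad) and "tvec" (3), from world to camera coordinates, as OpenCV has them. Camera axes: x right, y down, z forward; pixel columns grow to the right and rows downward; lengths in m; the calibration is good to about 2 mm. A picture is of the moment at which its call begins. get_calibration takes no time and is no camera call.
- workorder.hand_in(): hands the job in, once; it reports no verdict.
The state is a dict: "clock": time; "joint_pos": joint angles; "joint_velocities": joint speeds; "tau": joint torques, N m; "ee_pos": TCP position; "eef_rot": TCP orientation; "wrist_force": force on the tool from outside, world axes, zero at the start; "ft_torque": the same for the moment, N m; "grip_width": finger opening in m.
Only numpy, scipy, OpenCV 4.12 (cv2) and the standard library are available. Lean on these libraries where they do the work, as an engineer would, in place of code of your own. Each camera call takes 0.05 s, during which the arm holds its last target. There are 200 camera calls.

## Working session

There is one attempt and no reset: what is moved stays moved. The work goes in short steps, Python scripts to look and compute and a tool call to move; the robot and the scene stay as the last step left them, time stands still between calls to the robot, and variables do not carry over. Pictures are saved under pics/ and viewed, about 8 in all and at most 12, crops included, and the job is handed in when it is done.

Besides the shell and the picture viewer there is one more tool, called after "Call:" as name([rows], argument=value, ...), one row to a line, values as JSON. apply_moves: Moves the arm, as the interface text tells. Its arguments: {"type":"object","properties":{"deltas":{"type":"array"},"newtons":{"type":"number"}},"required":["deltas"]}

```bash
mkdir -p pics; python3 - <<'E'
from bench import ctrl, imaging
import cv2
s=ctrl.sense(); print({k:(v if not hasattr(v,'round') else v) for k,v in s.items()})
for n in("top","side"):
    im=imaging.get_image(n); cv2.imwrite(f"pics/{n}0.png",im[:,:,::-1]); c=imaging.get_calibration(n); print(n,c)
E
```

```text
{'clock': 0.0, 'joint_pos': array([ 1.25003359e+00,  4.23864605e-01,  1.63067941e+00,  3.52892574e-06,
        1.08857044e+00, -1.89992984e-02]), 'joint_velocities': array([-3.59464222e-04, -1.67931405e-04,  1.29110539e-03,  1.54534632e-04,
       -1.28275351e-03, -8.19507598e-06]), 'tau': array([-9.88622996e-04, -5.57359815e+01, -2.81757528e+01, -9.29227690e-05,
        7.27982959e-03,  1.94468100e-05]), 'ee_pos': array([0.1855588 , 0.59626078, 0.230535  ]), 'eef_rot': array([ 0.56978434,  0.418724  , -0.41960386, -0.56916484]), 'wrist_force': array([ 0.37827397, -0.52416418,  0.23640296]), 'ft_torque': array([0.0035718 , 0.01027816, 0.03720107]), 'grip_width': 0.08519488387125795}
top {'mtx': array([[469.64412532,   0.        , 325.6977667 ],
       [  0.        , 469.64412532, 198.6176522 ],
       [  0.        ,   0.        ,   1.        ]]), 'rvec': array([ 2.11964622, -2.10985503,  0.1628135 ]), 'tvec': array([0.1314035 , 0.51622603, 1.35286267])}
side {'mtx': array([[457.20056449,   0.        , 320.04167545],
       [  0.        , 457.20056449, 199.22680967],
       [  0.        ,   0.        ,   1.        ]]), 'rvec': array([ 2.44692994, -0.23998754,  0.06444727]), 'tvec': array([-0.46023908,  0.24337148,  1.4467719 ])}
```

View pics/top0.png

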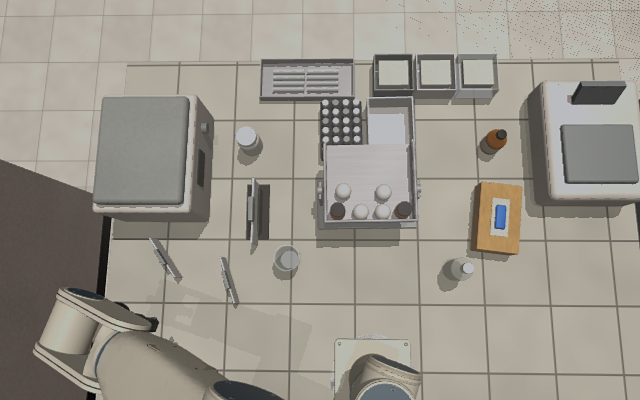

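View pics/side0.png

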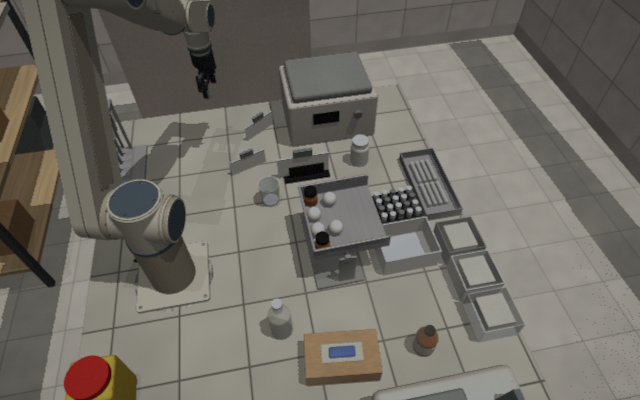

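The top view shows the card in its rack at about (254,210), left of the basin at about (368,183). The tub is under the right half at about (390,125), with the tube block to its left. The jars are at (337,211) and (403,210), the balls at (343,191), (383,192), (361,212) and (383,212). I'll enlarge this.

```bash
cat > h.py <<'E'
import numpy as np, cv2
from bench import ctrl, imaging
from scipy.spatial.transform import Rotation as R
def ray(n,uv):
    c=imaging.get_calibration(n); Rm=cv2.Rodrigues(c["rvec"])[0]
    d=Rm.T@np.linalg.solve(c["mtx"],[uv[0],uv[1],1.]); return -Rm.T@c["tvec"],d
def atz(n,uv,z):
    o,d=ray(n,uv); return o+d*(z-o[2])/d[2]
def tri(a,b):
    o1,d1=ray("top",a);o2,d2=ray("side",b)
    k=np.linalg.lstsq(np.c_[d1,-d2],o2-o1,rcond=None)[0]
    p,q=o1+k[0]*d1,o2+k[1]*d2; return (p+q)/2,np.linalg.norm(p-q)
def proj(n,P):
    c=imaging.get_calibration(n); return cv2.projectPoints(np.array(P,float).reshape(-1,1,3),c["rvec"],c["tvec"],c["mtx"],None)[0].reshape(-1,2)
def rot():
    return R.from_quat(ctrl.sense()["eef_rot"])
def crop(n,name,x0,y0,x1,y1,f):
    im=imaging.get_image(n)[y0:y1,x0:x1,::-1]; cv2.imwrite(f"pics/{name}.png",cv2.resize(im,None,fx=f,fy=f,interpolation=cv2.INTER_CUBIC))
E
python3 - <<'E'
import cv2
im=cv2.imread("pics/top0.png")[90:240,235:430]; cv2.imwrite("pics/top0c.png",cv2.resize(im,None,fx=4,fy=4,interpolation=cv2.INTER_CUBIC))
im=cv2.imread("pics/side0.png")[140:290,260:450]; cv2.imwrite("pics/side0c.png",cv2.resize(im,None,fx=4,fy=4,interpolation=cv2.INTER_CUBIC))
from h import *
print(rot().as_matrix().round(3))
E
```

```text
[[ 0.297 -0.    -0.955]
 [ 0.955 -0.001  0.297]
 [-0.001 -1.     0.   ]]
```

View pics/top0c.png

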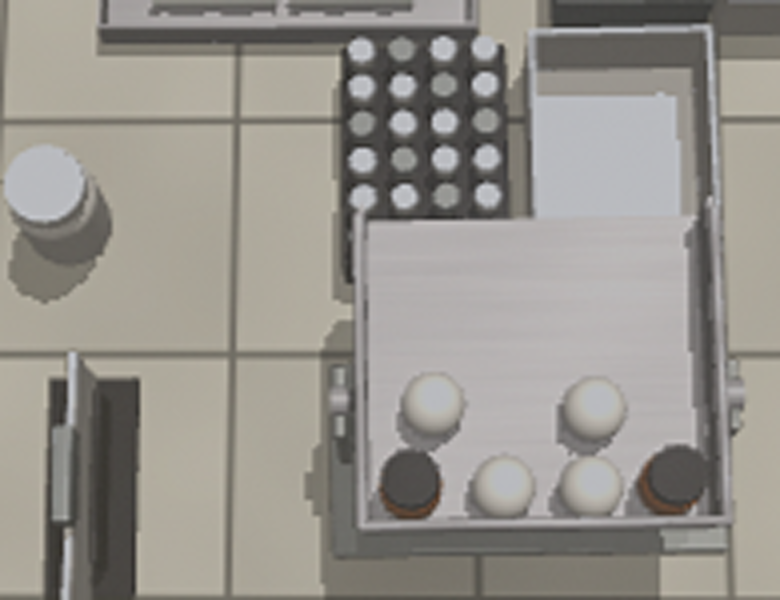

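View pics/side0c.png

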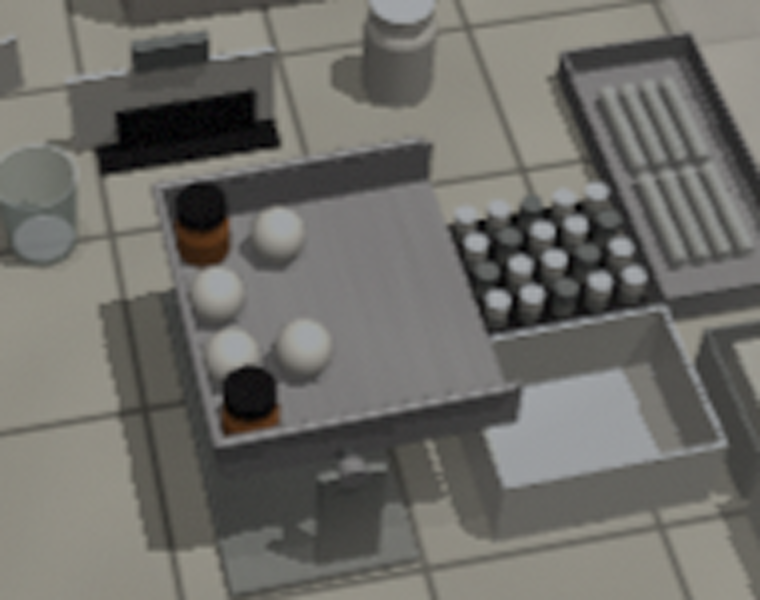

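```bash
python3 - <<'E'
from h import *
T=lambda x,y:(235+x/4,90+y/4); S=lambda x,y:(260+x/4,140+y/4)
P=lambda k,v:print(k,np.round(v,4))
P("lipL",atz("top",T(368,222),.135));P("lipR",atz("top",T(690,217),.135))
P("lipL s",atz("side",S(430,186),.135));P("lipR s",atz("side",S(498,390),.135))
for k,t in dict(wLb=(362,525),wRb=(728,521),wLf=(360,212),wRf=(712,200)).items(): P(k,atz("top",T(*t),.18))
for k,t in dict(wLb=(158,187),wRb=(220,443),wLf=(430,144),wRf=(518,388)).items(): P(k+" s",atz("side",S(*t),.18))
for k,t in dict(gA=(66,426),gB=(62,524),g1=(55,426),g2=(75,426)).items(): P(k,atz("top",T(*t),.126))
P("card end far",atz("top",T(72,352),.096))
P("grip side A",atz("side",S(133,45),.126));P("grip side B",atz("side",S(208,36),.126))
for k,t in dict(tubLf=(530,30),tubRf=(712,28)).items(): P(k,atz("top",T(*t),.08))
for a,b in (((432,402),(278,236)),((595,407),(303,348)),((503,486),(217,294)),((590,486),(232,354))):P("ball",np.r_[tri(T(*a),S(*b))])if 0 else print("ball",tri(T(*a),S(*b)))
for t in((410,480),(676,476)):P("jar",atz("top",T(*t),.195))
im=cv2.imread("pics/top0.png")
g=cv2.cvtColor(im,cv2.COLOR_BGR2GRAY)
for r in range(174,250,6): print(r,g[r,240:275])
E
```

```text
lipL [0.654  0.1288 0.135 ]
lipR [ 0.6575 -0.1002  0.135 ]
lipL s [0.6534 0.1287 0.135 ]
lipR s [ 0.6522 -0.0762  0.135 ]
wLb [0.4301 0.1303 0.18  ]
wRb [ 0.4336 -0.1134  0.18  ]
wLf [0.6476 0.1332 0.18  ]
wRf [ 0.6559 -0.1087  0.18  ]
wLb s [0.4315 0.1338 0.18  ]
wRb s [ 0.436  -0.1096  0.18  ]
wLf s [0.6519 0.1347 0.18  ]
wRf s [ 0.654  -0.1062  0.18  ]
gA [0.5071 0.3418 0.126 ]
gB [0.4372 0.3421 0.126 ]
g1 [0.5071 0.3496 0.126 ]
g2 [0.5071 0.3354 0.126 ]
card end far [0.5676 0.345  0.096 ]
grip side A [0.4414 0.348  0.126 ]
grip side B [0.5082 0.3456 0.126 ]
tubLf [0.8213 0.0085 0.08  ]
tubRf [ 0.8224 -0.1286  0.08  ]
ball (array([0.5178364 , 0.08327895, 0.15869361]), np.float64(0.0009379055019963031))
ball (array([ 0.51388578, -0.02813401,  0.1617754 ]), np.float64(0.0010156998804705909))
ball (array([0.45985151, 0.03502252, 0.1607254 ]), np.float64(0.0002782293543142133))
ball (array([ 0.46005257, -0.02380311,  0.16272741]), np.float64(0.0009430062087964602))
jar [0.4583 0.0982 0.195 ]
jar [ 0.4614 -0.0775  0.195 ]
174 [168 168 168 167 168 167 167 167 167 167 166 166 165 165 165
[... 1146 characters left out ...]
65  60  57  62 148 145 101  99 103 104  76
  72  58  55  56  69  71  70  71  70  70  61 133 169 173 172 171 171]
228 [168 169 169 169 170 175 102  65  62  57  58 186 176 118 101 103 105  77
  79  60  55  56  70  71  70  71  71  70  59 168 173 172 171 172 171]
234 [170 170 170 170 172 155  89  66  59  54 107 187 156 111 101 103 105  88
  65  60  61  69  71  71  70  71  70  70  58 167 174 171 171 172 172]
240 [136 135 136 136 136 137 135 136 135 132 171 192 128 100 104 103 102  98
 129 134 132 133 132 132 131 131 131 130 130 130 129 128 128 128 129]
246 [167 168 167 167 167 167 167 167 167 167 170 130 117 118 119 118 114 158
 167 166 166 165 165 165 165 165 165 165 165 166 166 165 166 166 166]
```

Estimates:
- Lip: (0.655, 0.013, 0.135), basin yaw about 0.015.
- Tub: on the right (-y), spanning basin-frame y from -0.14 to -0.01.
- Card grip: (0.473, 0.341, 0.111), yaw about -0.02.

Plan: card slanted 38°, centre at basin-frame (-0.065, 0.034), right end at the lip.

```bash
cat >> h.py <<'E'
def go(pos,a,tilt=0):   # print tool-axis delta to TCP pos, tool-x yaw a (deg), tilted about basin's y
    X=np.array([np.cos(np.radians(a)),np.sin(np.radians(a)),0]);Y=np.array([0,0,-1.])
    Rt=R.from_rotvec(tilt*np.array([-.015,1,0]))*R.from_matrix(np.c_[X,Y,np.cross(X,Y)])
    s=ctrl.sense(); r=rot(); d=r.inv().apply(np.array(pos)-s["ee_pos"])*1000
    print("delta",d.round(1),(r.inv()*Rt).as_rotvec().round(4),"at",s["ee_pos"].round(4),"F",s["wrist_force"].round(1),"t",round(s["clock"],2),"w",round(s["grip_width"],4))
LIP=np.array([.655,.013,.135]); PIV=LIP-[.13,.13*.015,0]
def card_pose(x,y,lift,tilt,a0=38,h=.086): # card centre in lip frame -> TCP pos, yaw
    ex=np.array([1,.015,0]);ey=np.array([-.015,1,0])
    p=ex*(x+.13)+ey*y+np.array([0,0,h+lift])
    return PIV+R.from_rotvec(tilt*ey).apply(p), a0+.9, tilt
E
python3 -c "
from h import *
go([.473,.341,.2],88.7)"
```

```text
delta [-158.2   30.8 -350.3] [-2.000e-04 -2.792e-01 -1.500e-03] at [0.1856 0.5962 0.2306] F [ 0.8  0.1 -0.3] t 0.1 w 0.0857
```

Call:
apply_moves([
  [-158,31,-350,0,-0.279,0,-1],
  [-158,31,-350,0,-0.279,0,-1],
  [-158,31,-350,0,-0.279,0,-1],
  [-158,31,-350,0,-0.279,0,-1],
  [-158,31,-350,0,-0.279,0,-1],
])

```text
clock: 0.6
ee_pos: [0.3722, 0.4306, 0.2109]
eef_rot: [0.506, 0.494, -0.495, -0.506]
wrist_force: [0.8, 0.7, -0.6]
grip_width: 0.0855
```

```bash
python3 -c "
from h import *
go([.473,.341,.2],88.7)"
```

```text
delta [ -87.3   10.9 -102.8] [-0.0003  0.0003 -0.0003] at [0.3722 0.4306 0.2109] F [ 0.8  0.7 -0.6] t 0.6 w 0.0855
```

Call:
apply_moves([
  [-87,11,-103,0,0,0,-1],
  [-87,11,-103,0,0,0,-1],
  [-87,11,-103,0,0,0,-1],
  [-87,11,-103,0,0,0,-1],
  [-87,11,-103,0,0,0,-1],
])

```text
clock: 1.1
ee_pos: [0.4723, 0.3421, 0.1999]
eef_rot: [-0.506, -0.493, 0.494, 0.506]
wrist_force: [-0.4, 0.7, 0.3]
grip_width: 0.0852
```

```bash
python3 -c "
from h import *
go([.473,.341,.092],88.7)
crop('side','s1',250,90,410,200,5)
im=imaging.get_image('top');cv2.imwrite('pics/t1.png',im[:,:,::-1])"
```

```text
delta [ -1.1 107.9  -0.8] [-0.001  -0.0022 -0.0004] at [0.4723 0.3421 0.1999] F [-0.4  0.7  0.3] t 1.1 w 0.0852
```

View pics/s1.png

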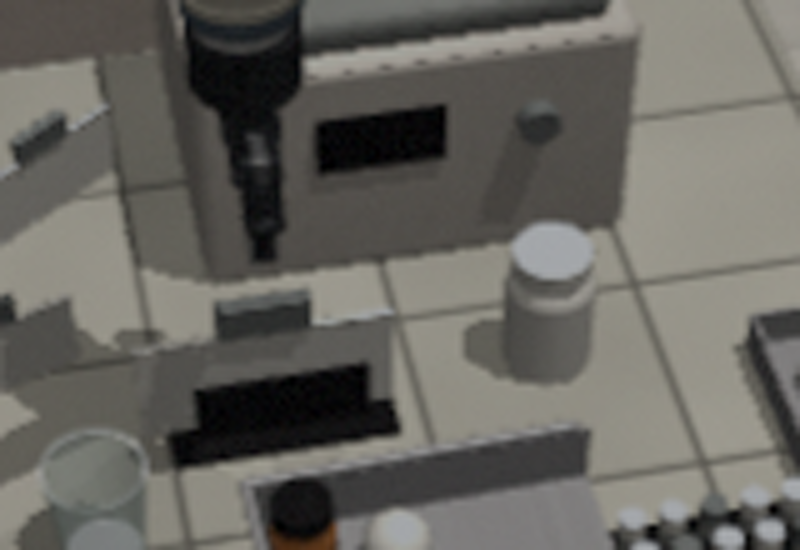

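The fingers at about (263,250) in the crop are centred over the bar at about (262,315). I'll descend and grip.

Call:
apply_moves([
  [-1,50,-1,0,0,0,-1],
  [-1,100,-1,0,0,0,-1],
  [-1,108,-1,0,0,0,-1],
  [-1,108,-1,0,0,0,1],
  [-1,108,-1,0,0,0,1],
], newtons=50)

```text
clock: 1.7
ee_pos: [0.4739, 0.3432, 0.0942]
eef_rot: [0.506, 0.495, -0.494, -0.505]
wrist_force: [0.6, 0.6, 0.3]
grip_width: 0.0593
```

Call:
apply_moves([
  [0,0,0,0,0,0,1],
  [0,0,0,0,0,0,1],
  [0,0,0,0,0,0,1],
  [0,0,0,0,0,0,1],
])

```text
clock: 2.1
ee_pos: [0.4743, 0.3432, 0.094]
eef_rot: [-0.506, -0.496, 0.493, 0.506]
wrist_force: [-1.9, 3.4, 7.5]
grip_width: 0.0134
```

```bash
python3 -c "
from h import *
go([.473,.341,.33],88.7)"
```

```text
delta [  -1.5 -236.     0.6] [0.0028 0.0002 0.003 ] at [0.4743 0.3432 0.094 ] F [-1.9  3.4  7.5] t 2.1 w 0.0134
```

Call:
apply_moves([
  [0,-40,0,0,0,0,1],
  [0,-90,0,0,0,0,1],
  [0,-140,0,0,0,0,1],
  [0,-190,0,0,0,0,1],
  [0,-225,0,0,0,0,1],
])

```text
clock: 2.6
ee_pos: [0.4736, 0.3419, 0.3212]
eef_rot: [0.506, 0.495, -0.493, -0.505]
wrist_force: [-0.0, 0.8, -1.0]
grip_width: 0.0133
```

```bash
sed -i 's/h=.086/h=.088/' h.py; python3 -c "
from h import *
go(*card_pose(-.065,.034,.09,0)); print(card_pose(-.065,.034,.09,0))"
```

```text
delta [-293.2    8.1 -122.7] [0.002  0.8688 0.003 ] at [0.4736 0.3419 0.3212] F [-0.   0.8 -1. ] t 2.6 w 0.0133
(array([0.58949 , 0.046025, 0.313   ]), 38.9, 0)
```

Call:
apply_moves([
  [-293,0,-123,0,0.868,0,1],
  [-293,0,-123,0,0.868,0,1],
  [-293,0,-123,0,0.868,0,1],
  [-293,0,-123,0,0.868,0,1],
  [-293,0,-123,0,0.868,0,1],
])

```text
clock: 3.1
ee_pos: [0.5646, 0.107, 0.3175]
eef_rot: [0.652, 0.273, -0.273, -0.652]
wrist_force: [0.2, 0.6, -1.6]
grip_width: 0.0134
```

```bash
python3 -c "
from h import *
go(*card_pose(-.065,.034,.09,0))"
```

```text
delta [-25.9   4.5 -60.5] [ 1.000e-04  1.128e-01 -2.000e-04] at [0.5646 0.107  0.3175] F [ 0.2  0.6 -1.6] t 3.1 w 0.0134
```

Call:
apply_moves([
  [-26,4,-60,0,0.113,0,1],
  [-26,4,-60,0,0.113,0,1],
  [-26,4,-60,0,0.113,0,1],
  [-26,4,-60,0,0.113,0,1],
])

```text
clock: 3.5
ee_pos: [0.5889, 0.049, 0.3131]
eef_rot: [-0.666, -0.237, 0.238, 0.666]
wrist_force: [0.4, 1.3, -1.1]
grip_width: 0.0134
```

```bash
python3 -c "
from h import *
go(*card_pose(-.065,.034,.02,0))
crop('side','s2',290,140,450,260,5)"
```

```text
delta [-1.4 70.1 -2.8] [-0.001   0.0063 -0.0005] at [0.5889 0.049  0.3131] F [ 0.4  1.3 -1.1] t 3.5 w 0.0134
```

View pics/s2.png

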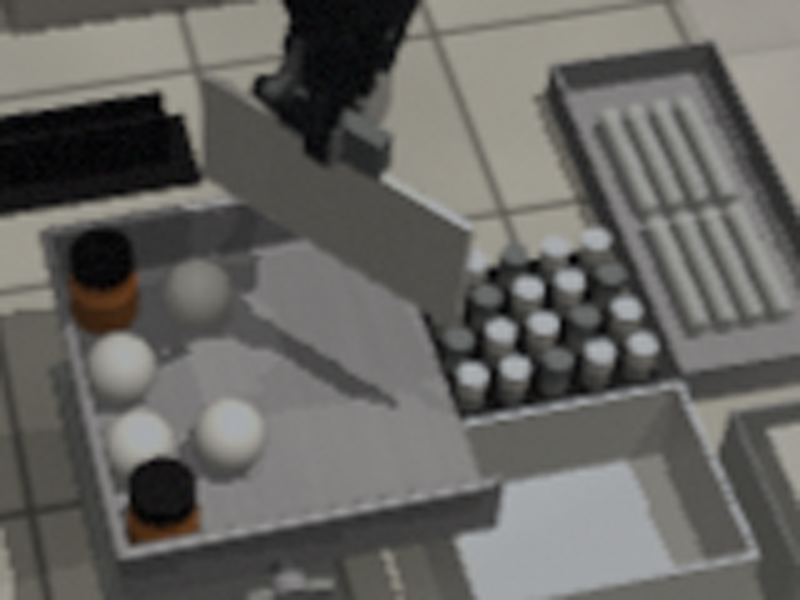

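The card hangs over the basin slanted the right way. Its lower corners are at about (208,152) and (447,322) in the crop; I'll check where these fall.

```bash
python3 -c "
from h import *
for p in((208,152),(447,322)):
  q=atz('side',(290+p[0]/5,140+p[1]/5),.225); print(q,q-LIP)
for p in((205,80),(470,230)):
  q=atz('side',(290+p[0]/5,140+p[1]/5),.315); print(q,q-LIP)
"
```

```text
[0.53587071 0.14102569 0.225     ] [-0.11912929  0.12802569  0.09      ]
[ 0.64448044 -0.01883192  0.225     ] [-0.01051956 -0.03183192  0.09      ]
[0.52839994 0.11575604 0.315     ] [-0.12660006  0.10275604  0.18      ]
[ 0.64741549 -0.02664188  0.315     ] [-0.00758451 -0.03964188  0.18      ]
```

Call:
apply_moves([
  [-1,20,-3,0,0.006,0,1],
  [-1,40,-3,0,0.006,0,1],
  [-1,60,-3,0,0.006,0,1],
  [-1,70,-3,0,0.006,0,1],
])

```text
clock: 3.95
ee_pos: [0.5892, 0.0474, 0.2417]
eef_rot: [-0.666, -0.236, 0.237, 0.667]
wrist_force: [-0.1, 0.7, -1.1]
grip_width: 0.0134
```

```bash
python3 -c "
from h import *
go(*card_pose(-.065,.034,.0,0))
crop('side','s3',290,140,450,260,5)"
```

```text
delta [-0.6 18.7 -1.3] [-0.0017  0.0028 -0.002 ] at [0.5892 0.0474 0.2417] F [-0.1  0.7 -1.1] t 3.95 w 0.0134
```

View pics/s3.png

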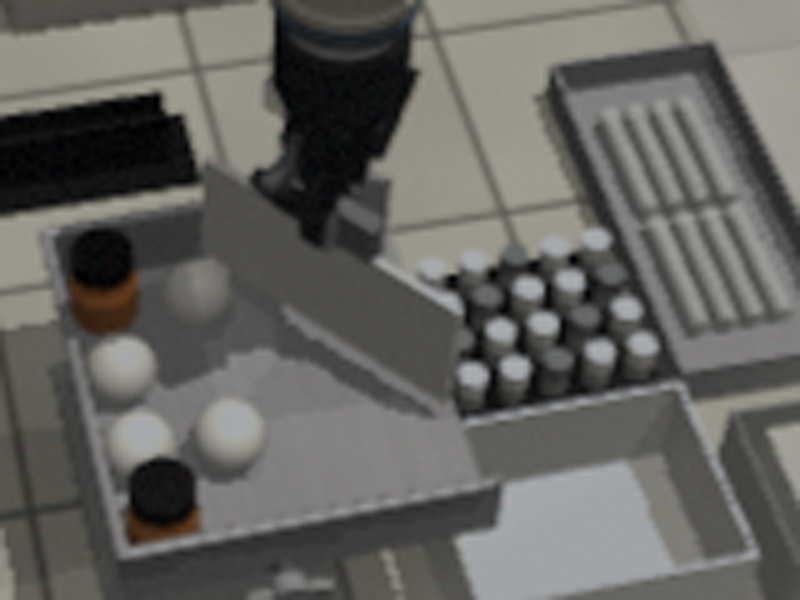

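The card is inside the left wall (left end at about (208,170)), its right end close to the lip and clear of the balls. I'll lower it into contact.

Call:
apply_moves([
  [0,10,-1,0,0,0,1],
  [0,17,-1,0,0,0,1],
  [0,19,-1,0,0,0,1],
  [0,20,-1,0,0,0,1],
  [0,20,-1,0,0,0,1],
])

```text
clock: 4.5
ee_pos: [0.5914, 0.0452, 0.224]
eef_rot: [-0.667, -0.236, 0.235, 0.667]
wrist_force: [-2.1, 3.0, 1.2]
grip_width: 0.0135
```

```bash
python3 -c "
from h import *
go(*card_pose(-.065,.034,-.002,0.03))
go(*card_pose(-.065,.034,-.002,0.06))
"
```

```text
delta [1.  5.  0.3] [0.0186 0.     0.0244] at [0.5914 0.0452 0.224 ] F [-2.1  3.   1.2] t 4.5 w 0.0135
delta [ 3.   7.  -1.2] [0.0371 0.     0.0481] at [0.5914 0.0452 0.224 ] F [-2.1  3.   1.2] t 4.5 w 0.0135
```

```bash
python3 -c "
from h import *
for t in (.04,.08,.12,.16,.20,.24,.28,.32): go(*card_pose(-.065,.034,-.003,t))
"|cut -c1-70
```

```text
delta [ 1.7  6.6 -0.2] [0.0248 0.     0.0323] at [0.5914 0.0452 0.224 
delta [ 4.2  9.4 -2.2] [0.0494 0.     0.0638] at [0.5914 0.0452 0.224 
delta [ 6.7 12.4 -4.1] [0.0741 0.     0.0953] at [0.5914 0.0452 0.224 
delta [ 9.  15.4 -6. ] [0.0987 0.     0.1268] at [0.5914 0.0452 0.224 
delta [11.3 18.6 -7.7] [0.1234 0.     0.1583] at [0.5914 0.0452 0.224 
delta [13.5 21.9 -9.4] [0.148  0.     0.1899] at [0.5914 0.0452 0.224 
delta [ 15.5  25.3 -11. ] [1.727e-01 1.000e-04 2.214e-01] at [0.5914 0
delta [ 17.5  28.7 -12.6] [1.973e-01 1.000e-04 2.529e-01] at [0.5914 0
```

Call:
apply_moves([
  [2,6.6,0,0.025,0,0.032,1],
  [4,9.4,-2,0.049,0,0.064,1],
  [6.5,12.4,-4,0.074,0,0.095,1],
  [9,15.4,-6,0.099,0,0.127,1],
  [11.3,18.6,-7.7,0.123,0,0.158,1],
])

```text
clock: 5.0
ee_pos: [0.6078, 0.0454, 0.2078]
eef_rot: [-0.642, -0.169, 0.3, 0.685]
wrist_force: [2.4, -1.6, 13.2]
grip_width: 0.0134
```

```bash
python3 -c "
from h import *
go(*card_pose(-.065,.034,-.003,.2))
for t in (.22,.24,.26,.28,.30): go(*card_pose(-.065,.034,-.003,t))
crop('side','s4',290,140,450,260,5)
"
```

```text
delta [-1.1  2.9  2. ] [ 0.0041 -0.0003  0.0033] at [0.6078 0.0454 0.2078] F [ 2.4 -1.6 13.2] t 5.0 w 0.0134
delta [0.2 4.2 1. ] [ 0.0164 -0.0003  0.019 ] at [0.6078 0.0454 0.2078] F [ 2.4 -1.6 13.2] t 5.0 w 0.0134
delta [ 1.5  5.6 -0. ] [ 0.0287 -0.0003  0.0348] at [0.6078 0.0454 0.2078] F [ 2.4 -1.6 13.2] t 5.0 w 0.0134
delta [ 2.8  7.  -1. ] [ 0.041  -0.0003  0.0506] at [0.6078 0.0454 0.2078] F [ 2.4 -1.6 13.2] t 5.0 w 0.0134
delta [ 4.1  8.4 -2. ] [ 0.0534 -0.0003  0.0663] at [0.6078 0.0454 0.2078] F [ 2.4 -1.6 13.2] t 5.0 w 0.0134
delta [ 5.3  9.9 -3. ] [ 0.0657 -0.0003  0.0821] at [0.6078 0.0454 0.2078] F [ 2.4 -1.6 13.2] t 5.0 w 0.0134
```

View pics/s4.png

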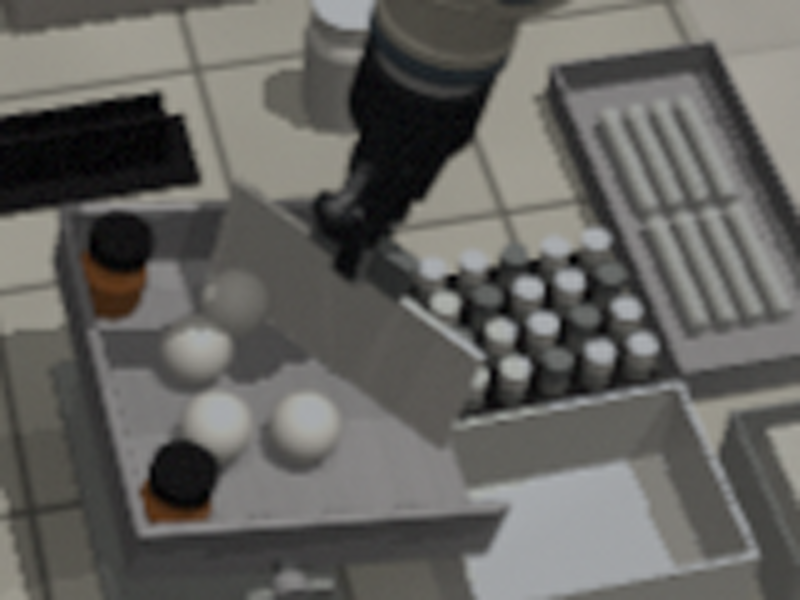

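All four balls are rolling and still in the basin, and the card lies flat on the floor with the gap open at the right. I'll tilt a little further and hold.

Call:
apply_moves([
  [0,1.5,1,0.016,0,0.019,1],
  [1,3,0,0.028,0,0.034,1],
  [1,3,0,0.028,0,0.034,1],
  [1,3,0,0.028,0,0.034,1],
  [1,3,0,0.028,0,0.034,1],
])

```text
clock: 5.55
ee_pos: [0.6101, 0.0457, 0.2051]
eef_rot: [-0.636, -0.156, 0.311, 0.688]
wrist_force: [8.6, -3.8, 11.3]
grip_width: 0.0131
```

Call:
apply_moves([
  [0,0,0,0,0,0,1],
  [0,0,0,0,0,0,1],
  [0,0,0,0,0,0,1],
  [0,0,0,0,0,0,1],
  [0,0,0,0,0,0,1],
])

```text
clock: 6.05
ee_pos: [0.6101, 0.0458, 0.2052]
eef_rot: [-0.636, -0.156, 0.311, 0.688]
wrist_force: [8.7, -2.7, 10.4]
grip_width: 0.0136
```

```bash
python3 -c "
from h import *
go(*card_pose(-.065,.034,-.003,.24))
crop('side','s5',290,140,450,260,5)
"
```

```text
delta [-0.8  3.5  1.3] [ 0.0055 -0.0001  0.0063] at [0.6101 0.0458 0.2052] F [ 8.7 -2.7 10.4] t 6.05 w 0.0136
```

View pics/s5.png

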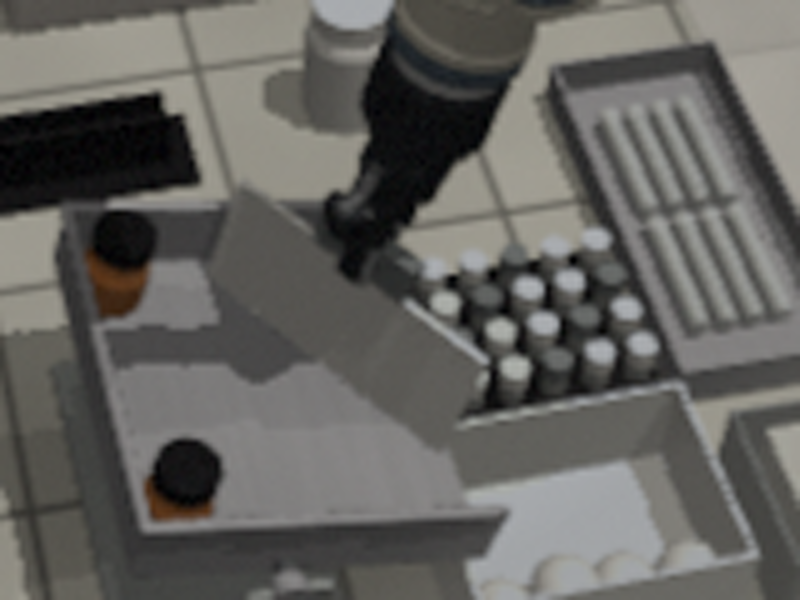

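All four balls are in the tub, at about (500,590), (565,575), (625,568) and (688,555). Both jars are standing. I'll hold briefly, then let the basin swing back gently.

Call:
apply_moves([
  [0,0,0,0,0,0,1],
  [0,0,0,0,0,0,1],
  [0,0,0,0,0,0,1],
])

```text
clock: 6.4
ee_pos: [0.6101, 0.0458, 0.2052]
eef_rot: [-0.636, -0.156, 0.311, 0.688]
wrist_force: [7.9, -2.6, 10.9]
grip_width: 0.0136
```

```bash
python3 -c "
from h import *
for t in (.18,.12,.06,.0): go(*card_pose(-.065,.034,0,t))
go(*card_pose(-.065,.034,.02,0))
"
```

```text
delta [-5.  -3.2  4.6] [-0.0315 -0.0001 -0.041 ] at [0.6101 0.0458 0.2052] F [ 7.9 -2.6 10.9] t 6.4 w 0.0136
delta [-9.4 -6.7  8.1] [-0.0685 -0.0001 -0.0882] at [0.6101 0.0458 0.2052] F [ 7.9 -2.6 10.9] t 6.4 w 0.0136
delta [-14.   -9.8  11.6] [-1.054e-01 -1.000e-04 -1.355e-01] at [0.6101 0.0458 0.2052] F [ 7.9 -2.6 10.9] t 6.4 w 0.0136
delta [-18.6 -12.6  15.3] [-1.424e-01 -1.000e-04 -1.827e-01] at [0.6101 0.0458 0.2052] F [ 7.9 -2.6 10.9] t 6.4 w 0.0136
delta [-22.3 -32.   18.1] [-1.424e-01 -1.000e-04 -1.827e-01] at [0.6101 0.0458 0.2052] F [ 7.9 -2.6 10.9] t 6.4 w 0.0136
```

Call:
apply_moves([
  [-4,-3,4,-0.031,0,-0.041,1],
  [-9,-7,8,-0.068,0,-0.088,1],
  [-14,-10,11,-0.105,0,-0.135,1],
  [-18,-13,15,-0.142,0,-0.183,1],
  [-22,-32,18,-0.142,0,-0.183,1],
])

```text
clock: 6.9
ee_pos: [0.5834, 0.0464, 0.2394]
eef_rot: [-0.665, -0.231, 0.239, 0.668]
wrist_force: [-0.9, -0.5, -1.6]
grip_width: 0.0136
```

```bash
python3 -c "
from h import *
go(*card_pose(-.065,.034,.1,0))
"
```

```text
delta [  3.7 -83.7  -3.5] [-0.0085 -0.0004 -0.0094] at [0.5834 0.0464 0.2394] F [-0.9 -0.5 -1.6] t 6.9 w 0.0136
```

Call:
apply_moves([
  [0,-20,0,-0.0085,0,-0.009,1],
  [4,-60,-3,-0.0085,0,-0.009,1],
  [4,-84,-3,-0.0085,0,-0.009,1],
  [4,-84,-3,-0.0085,0,-0.009,1],
])

```text
clock: 7.3
ee_pos: [0.5939, 0.047, 0.3284]
eef_rot: [0.668, 0.238, -0.232, -0.666]
wrist_force: [0.4, -0.7, -2.3]
grip_width: 0.0133
```

```bash
python3 -c "
from h import *
go([.4743,.3432,.32],88.7)
"
```

```text
delta [ 92.7   7.5 305.7] [ 0.0077 -0.8696  0.0045] at [0.5939 0.047  0.3284] F [ 0.4 -0.7 -2.3] t 7.3 w 0.0133
```

Call:
apply_moves([
  [93,7,306,0.008,-0.87,0.0045,1],
  [93,7,306,0.008,-0.87,0.0045,1],
  [93,7,306,0.008,-0.87,0.0045,1],
  [93,7,306,0.008,-0.87,0.0045,1],
  [93,7,306,0.008,-0.87,0.0045,1],
])

```text
clock: 7.8
ee_pos: [0.4965, 0.2801, 0.3171]
eef_rot: [-0.531, -0.462, 0.467, 0.535]
wrist_force: [1.0, -0.1, -1.5]
grip_width: 0.0135
```

```bash
python3 -c "
from h import *
go([.4743,.3432,.2],88.7)
"
```

```text
delta [ 59.7 117.2  29.5] [-0.0088 -0.1137 -0.001 ] at [0.4965 0.2801 0.3171] F [ 1.  -0.1 -1.5] t 7.8 w 0.0135
```

Call:
apply_moves([
  [60,0,29,-0.005,-0.114,-0.001,1],
  [60,0,29,-0.005,-0.114,-0.001,1],
  [60,40,29,-0.005,-0.114,-0.001,1],
  [60,90,29,-0.005,-0.114,-0.001,1],
  [60,117,29,-0.005,-0.114,-0.001,1],
])

```text
clock: 8.3
ee_pos: [0.4746, 0.3408, 0.197]
eef_rot: [-0.506, -0.49, 0.495, 0.508]
wrist_force: [0.3, -0.5, -1.3]
grip_width: 0.0131
```

Call:
apply_moves([
  [0,0,0,0,0,0,1],
  [0,0,0,0,0,0,1],
])

```text
clock: 8.5
ee_pos: [0.4769, 0.342, 0.2012]
eef_rot: [-0.506, -0.492, 0.494, 0.508]
wrist_force: [1.0, -0.1, -0.9]
grip_width: 0.0134
```

```bash
python3 -c "
from h import *
go([.4743,.3432,.094],88.7)
a=imaging.get_image('top')[150:260,215:300,::-1];b=imaging.get_image('side')[120:200,260:370,::-1]
cv2.imwrite('pics/c6.png',np.hstack([cv2.resize(a,(386,500),interpolation=2),cv2.resize(b,(412,500) if 0 else (400,291),interpolation=2) if 0 else cv2.copyMakeBorder(cv2.resize(b,(400,291),interpolation=2),0,209,0,0,0)]))
"
```

```text
delta [  1.1 107.2   2.2] [-0.0036 -0.0064  0.0002] at [0.4769 0.342  0.2012] F [ 1.  -0.1 -0.9] t 8.5 w 0.0134
```

View pics/c6.png

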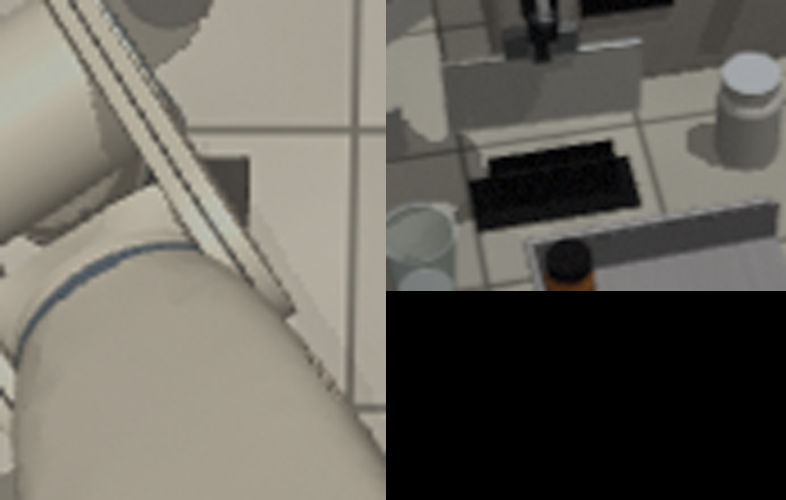

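The card hangs level and in line above the rack (side crop: lower edge about (445–640,125), rack about (470–640,150–225)); the top view is hidden by the arm. I'll lower it in steps and watch the force.

Call:
apply_moves([
  [1,25,2,-0.0036,-0.006,0,1],
  [1,50,2,-0.0036,-0.006,0,1],
  [1,65,2,-0.0036,-0.006,0,1],
  [1,75,2,-0.0036,-0.006,0,1],
  [1,75,2,-0.0036,-0.006,0,1],
])

```text
clock: 9.1
ee_pos: [0.4748, 0.3439, 0.1262]
eef_rot: [-0.505, -0.495, 0.494, 0.506]
wrist_force: [0.1, 1.6, -2.0]
grip_width: 0.0131
```

```bash
python3 -c "
from h import *
go([.4743,.3432,.094],88.7)
"
```

```text
delta [-0.7 32.2  0.5] [0.0012 0.0005 0.0015] at [0.4748 0.3439 0.1262] F [ 0.1  1.6 -2. ] t 9.1 w 0.0131
```

Card bottom at 38 mm, inside the slot, with no resistance. I'll go on down.

Call:
apply_moves([
  [-0.5,15,0.5,0,0,0,1],
  [-0.5,25,0.5,0,0,0,1],
  [-0.5,31,0.5,0,0,0,1],
  [-0.5,32,0.5,0,0,0,1],
  [-0.5,32,0.5,0,0,0,1],
])

```text
clock: 9.6
ee_pos: [0.4744, 0.3436, 0.0943]
eef_rot: [-0.505, -0.495, 0.494, 0.505]
wrist_force: [2.3, 5.5, -3.4]
grip_width: 0.0132
```

```bash
python3 -c "
from h import *
go([.4743,.3432,.094],88.7)
crop('side','s7',280,120,440,240,5)
"
```

```text
delta [-0.4  0.3  0.1] [0.0016 0.0009 0.0018] at [0.4744 0.3436 0.0943] F [ 2.3  5.5 -3.4] t 9.6 w 0.0132
```

View pics/s7.png

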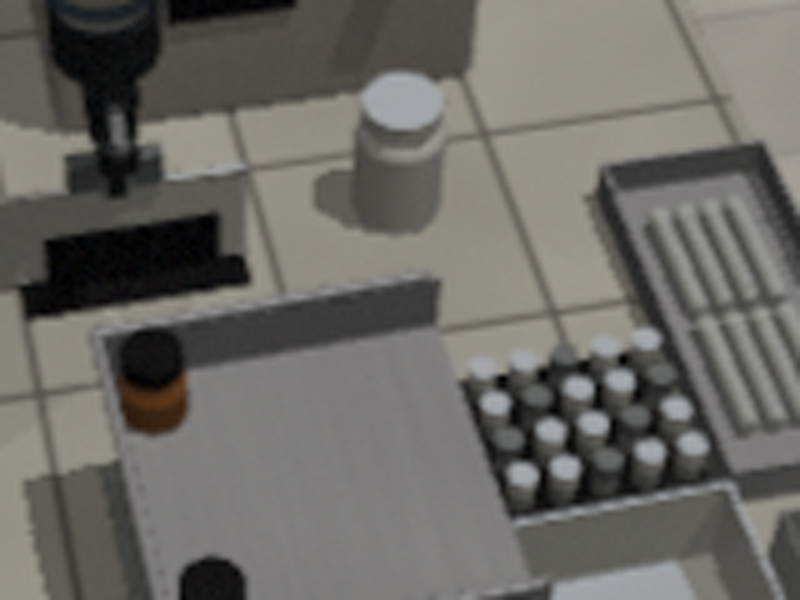

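The card is in the slot as at the start, and the basin is back level with the jars standing. I'll release and retreat straight up.

Call:
apply_moves([
  [0,1,0,0,0,0,0.6],
  [0,1,0,0,0,0,0.2],
  [0,1,0,0,0,0,-0.4],
  [0,0,0,0,0,0,-1],
  [0,0,0,0,0,0,-1],
])

```text
clock: 10.15
ee_pos: [0.4738, 0.3428, 0.0944]
eef_rot: [-0.505, -0.495, 0.494, 0.506]
wrist_force: [0.4, -0.4, 0.1]
grip_width: 0.0741
```

Call:
apply_moves([
  [0,0,0,0,0,0,-1],
  [0,0,0,0,0,0,-1],
  [0,-20,0,0,0,0,-1],
  [0,-60,0,0,0,0,-1],
  [0,-100,0,0,0,0,-1],
])

```text
clock: 10.65
ee_pos: [0.4732, 0.3425, 0.1947]
eef_rot: [-0.505, -0.494, 0.495, 0.506]
wrist_force: [0.8, 0.0, 0.4]
grip_width: 0.0853
```

Call:
apply_moves([
  [0,-50,0,0,0,0,-1],
  [0,-100,40,0,0,0,-1],
  [0,-100,80,0,0,0,-1],
  [50,-100,100,0,0,0,-1],
  [100,-100,100,0,0,0,-1],
])

```text
clock: 11.15
ee_pos: [0.3737, 0.4413, 0.2959]
eef_rot: [-0.505, -0.495, 0.494, 0.506]
wrist_force: [1.2, 0.7, 1.0]
grip_width: 0.0853
```

Call:
apply_moves([
  [50,0,50,0,0,0,-1],
  [80,0,80,0,0,0,-1],
  [100,0,120,0,0,0,-1],
  [100,0,120,0,0,0,-1],
  [100,0,120,0,0,0,-1],
])

```text
clock: 11.65
ee_pos: [0.2568, 0.5446, 0.2941]
eef_rot: [0.505, 0.495, -0.495, -0.505]
wrist_force: [0.4, -0.7, 0.1]
grip_width: 0.0858
```

```bash
python3 -c "
from h import *
print(ctrl.sense()['ee_pos'],ctrl.sense()['wrist_force'])
a=imaging.get_image('top')[85:245,230:430,::-1];b=imaging.get_image('side')[140:280,260:450,::-1]
a=cv2.resize(a,(400,320),interpolation=2);b=cv2.resize(b,(400,295),interpolation=2)
cv2.imwrite('pics/f.png',np.hstack([a,cv2.copyMakeBorder(b,0,25,0,0,0)]).repeat(1,0))
"
```

```text
[0.25676856 0.54463471 0.29413182] [ 0.44603964 -0.70134883  0.12237383]
```

View pics/f.png

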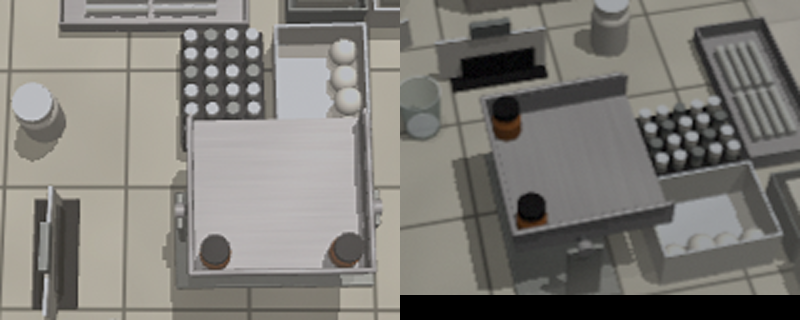

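Four balls show in the tub: three in the top view, with the fourth hidden under the basin edge, and all four in the side view. The basin is level, both jars stand and the card stands in its rack. I'm handing in.

```bash
python3 -c "
from bench import workorder
print(workorder.hand_in())"
```

```text
the job is handed in; nothing more can be done
None
```

I've handed the job in at about 11.7 s of the 72 s allowed. No verdict is reported, so success is judged from the last pictures only.

- **What I did:** I took the large card from its rack and stood it slanted 38° across the basin, with the gap on the tub side. I pressed the basin down to about 0.24 rad (from the tool pose). All four balls rolled through the gap into the tub while the card was still in place. I then eased the basin back, stood the card in its rack again and moved the open gripper clear.
- **Last checks:** The side view shows all four balls in the tub. The top view shows only three, because the basin edge hides the fourth. The basin looks level, both jars stand in their corners, and the card stands in the slot as it did at the start. The bystanders seen in these close-up pictures look unmoved. The reagent and wash bottles were outside them, but the arm never went near. Wrist force is about zero. No check failed.

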